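Close a dowelled frame and hold it for the glue

ROBOT

A 7-joint arm with a two-finger parallel gripper is mounted at the origin on the work surface. World frame = base frame: x ahead of the robot, y to its left, z up, the work surface at z = 0. Lengths are in m, angles in rad, forces in N, time in s.
With the tool pointing down it reaches from about 0.425 to 0.825 m from the base axis. Payload 3.6 kg.
Tool frame: the origin (TCP) lies on the centre line of the jaws, within the pads' length; the fingertips stand 14 mm ahead of it and the grasp point (between the pads) lies 5 mm behind it; z points along the fingers, y is the direction in which the jaws open and shut (so a half turn about z gives the same grasp; the last joint's range is limited). The gripper opens to 85 mm and grips with 20 to 120 N. Pads are 22 mm wide; open, the fingers measure 114 mm over their backs; the gripper's body (76 mm by 85 mm) begins 54 mm behind the grasp point. The pads swing forward as they close: fully open they stand 13 mm farther back than shut.
Start: joints at [1.24, 0.615, -0.013, 1.423, 0.008, 1.103, -0.04], TCP at [0.195, -0.62, 0.245] pointing down, gripper open.
Joint ranges: [-3.12, 3.12], [-0.3, 2.06], [-1.34, 1.32], [0.26, 2.42], [-1.36, 4.5], [0.01, 1.98], [-2.84, 2.84]. Speed limits (rad/s): [2.79, 2.79, 3.14, 3.14, 3.14, 3.14, 3.14].

INTERFACE

Orientations are given as a rotation vector (axis times angle).
In Python, from rig import manip, eyes, nets gives the robot as it stands.
- The arm moves only by the tool move_arm, never from a script. Its argument "rows" is a list that holds one entry, the list of rows, each a list of 5 numbers: the opening, from 0 (shut) to 1 (fully open), then the shift along the tool's x, y, z in units of 25 mm (1.0 is 25 mm), then the turn about the tool's z in units of 6 degrees (1.0 is 6 degrees). In form: [[[jaw, x, y, z, turn], ...]]. A call has 1 to 12 rows; each row shifts and turns the commanded pose from where the row before left it, along the tool's axes as they then stand; what a row does not reach is not made up. A row lasts 1/10 s, in which the tool goes at most 50 mm and 8.59 degrees, less where a joint would pass 70% of its speed; a pose out of reach is approached as far as the arm can. A call is refused whole if a number of a shift passes 1 or a number of a turn 1, either way. A call with a gripper value outside its range is refused whole. The fingers move at their own pace and stop on an object; "grip_force" is the grip in N (left out, the last holds). Time passes only in rows, so rows that do not move let the fingers close. It gives the time, the measured TCP pose, the force and the opening at its end, in the units of the state.
- manip.read_state(): the state, without advancing time (a new reading comes with each control period).
- eyes.capture(name): name is "scene" or "top"; returns (picture, depth): 420x560x3 uint8, blue, green, red; 420x560 float32, m along the optical axis (not along the pixel's ray), 0 where there is no reading.
- eyes.camera_info(name): a dict with "camera_matrix" (3x3 intrinsics, pixels), "R" (3x3) and "t" (3): a world point X has camera coordinates R X + t. Camera axes: x right, y down, z forward; pixel columns grow to the right and rows downward; lengths in m; the calibration is good to about 2 mm. A picture is of the moment at which its call begins. camera_info takes no time and is no camera call.
- manip.finish_job(): hands the job in, once; it reports no verdict.
Trained networks look in the newest picture that a camera, given by its name, has taken for a name from the list of things; names that differ only in an ending like _2 or _b are one class to them, and where a whole thing is asked for, a point or a joint stands for the part that bears it (a point fixed in the world has none). Each returns a list of dicts, best first, with "conf" (0 to 1); they miss things now and then, are a little off and sometimes report something else, mostly with a low value. They report only what shows in the picture. A call takes as long as a camera call. They do not tell look-alikes from the thing itself.
- nets.spot_in(thing, camera): "xy" ([column, row] in pixels, amid what is visible of it).
- nets.silhouettes(thing, camera): "pixels" (420x560 bool, what is visible of it) and "xy" ([column, row] in pixels, amid what is visible of it).
- nets.tip_of(thing, camera): "xy" ([column, row] in pixels: a listed point, or the origin of a listed thing).
The state is a dict: "time_s": time; "joint_positions": joint angles; "qvel": joint speeds; "effort": joint torques, N m; "tcp_pos": TCP position; "eef_rot": TCP orientation; "contact_force": force on the tool from outside, world axes, zero at the start; "moment": the same for the moment, N m; "width": finger opening in m.
Only numpy, scipy, OpenCV 4.12 (cv2) and the standard library are available. Lean on these libraries where they do the work, as an engineer would, in place of code of your own. Each camera call takes 0.05 s, during which the arm holds its last target.

TASK

Of the two loose dowels in the rack, take the one that slides into the empty bore of the frame fixed on the work board, and push it in until it stands on the bottom of the bore. Then take the loose frame by its cross bar, lower it over both dowels with its edges in line until it lies flush on the fixed frame, and press it down with a steady 15 N or so, as one does while the glue grabs. Finish while still gripping the bar and pressing; leave the clutter around on the bench (tape, mug, can, bottle, mallet, brush, offcut) where it is.

Things in the scene. Friction and masses are not known exactly. Their poses are not given: they have to be found in the camera images.
- back_frame: fixed half: pale wooden frame, 160 x 160 x 28 mm, rails 32 mm wide, cross bar 20 mm wide along its y axis, fixed on the middle of a plywood board 200 x 200 x 12 mm (frame top 40 mm above the bench), dark battens 14 mm high around it. Origin: centre of the board's underside, on the bench; z up, x and y along the sides. Fixed dowel at x = y = -64 mm, empty bore at x = y = +64 mm
- bore_mouth (a point): centre of the mouth of the empty bore, on the fixed frame's top face. The bore is vertical, 17.5 mm in diameter, 26 mm deep
- bore_floor (a point): centre of the bottom of that bore, 14 mm above the bench; its axes are those of back_frame
- seat (a point): centre of the fixed frame's top face, where the loose frame's origin comes to lie; axes as back_frame. The dowels stand 38 mm above this face, so 4 mm above the loose frame when it is home
- fixed_dowel (a point): centre of the top end of the fixed dowel: 16 mm in diameter, upright, 38 mm above the fixed frame's top (78 mm above the bench), its end bevelled by 4 mm all round over 6 mm
- front_frame: loose half: pale wooden frame lying flat, 0.26 kg, 160 x 160 x 34 mm, rails 32 mm wide, cross bar 20 mm wide, 34 mm high along its y axis through the middle, an opening 38 (x) x 96 (y) mm on either side of it. Two 19 mm through holes at x = y = +64 and x = y = -64 mm: half a turn fits as well, a quarter turn does not. Origin: centre of its underside; z up
- rack: dark wooden rack 110 (x) x 46 (y) x 26 mm fixed to the bench, with two blind holes of 23 mm diameter and 20 mm depth at x = +30 and -30 mm; one loose dowel stands in each, either one in either hole. Origin: centre of its underside, on the bench; z up
- dowel_fit: loose wooden dowel that fits: 16 mm in diameter, 64 mm long, 12 g, standing upright in a rack hole, its foot 6 mm above the bench; both ends bevelled (foot 3 mm over 4 mm, top 4 mm over 6 mm). Origin: centre of its foot, z along it to the top. In the bore it stands 38 mm above the fixed frame
- dowel_fat: loose wooden dowel that does not fit: the same length, but 20 mm in diameter; stands in the other rack hole. Origin: centre of its foot
- offcut: dark wooden offcut 45 x 36 x 22 mm; not part of the job, to be left where it is
- tape_roll: paper tape roll lying flat, 90 mm across, 24 mm high; not part of the job, to be left where it is
- mug: white mug, 95 mm high; not part of the job, to be left where it is
- drink_can: bare metal drink can, 130 mm high; not part of the job, to be left where it is
- glue_bottle: white glue bottle, 190 mm high; not part of the job, to be left where it is
- mallet: wooden mallet lying on the bench, head 70 x 120 x 60 mm, 200 mm handle; not part of the job, to be left where it is
- brush: flat brush lying on the bench, 200 mm long; not part of the job, to be left where it is
Things that resemble listed ones, but are neither listed nor needed, are in the scene too. What is shaped like the front_frame but orange or pink is not meant.

How it is judged:
On the way, in this order (a step that is already met when the one before it is completed fails the run):
1. the fitting dowel stands upright on the bottom of the bore (horizontal distance between dowel_fit and bore_floor below 0.004 m and z of dowel_fit in the frame of bore_floor between -0.004 and 0.005 m and angle between dowel_fit's own z axis and vertical below 0.15 rad), for 0.2 s.
2. the loose frame is threaded on both dowels, at least halfway down (all of step 1 and angle between the x axis of front_frame and the x axis of back_frame, either way round below 0.07 rad and horizontal distance between front_frame and seat below 0.006 m and z of front_frame in the frame of seat below 0.018 m), for 0.1 s.
At the end, for the whole second after the job is handed in: 16 mm dowel in the bore (4 mm off axis, 5 mm off the bottom, 0.15 rad at most). Loose frame flush on the fixed one: centre within 4 mm, turned at most 0.07, tilted 0.05 rad, gap under 2 mm; at rest, pressed on with 7 to 40 N (its weight included), still gripped with over 4 N (all of step 1 and angle between the x axis of front_frame and the x axis of back_frame, either way round below 0.07 rad and angle between front_frame's own z axis and vertical below 0.05 rad and horizontal distance between front_frame and seat below 0.004 m and z of front_frame in the frame of seat between -0.003 and 0.002 m and contact force between front_frame and back_frame between 7 and 40 N and contact force between the fingers and front_frame above 4 N and linear speed of front_frame below 0.02 m/s); the arm keeps its last pose, push and grip.
It fails at once if a bystander is moved by more than 30 mm (distance of any of offcut, tape_roll, mug, drink_can, glue_bottle, mallet, brush from where it was at the start of the episode above 0.03 m).
It fails at once if the frames are pressed together with more than 80 N (contact force between front_frame and back_frame above 80 N).
It also fails if it takes over 56 s, if anything falls off the work surface, if the arm or the gripper's body presses on something with over 40 N, if the wrist force passes 120 N, or if a joint passes its speed limit or range.

## Working session

There is one attempt and no reset: what is moved stays moved. The work goes in short steps, Python scripts to look and compute and a tool call to move; the robot and the scene stay as the last step left them, time stands still between calls to the robot, and variables do not carry over. Pictures are saved under pics/ and viewed, and the job is handed in when it is done.

Besides the shell and the picture viewer there is one more tool, called after ">>>" by a JSON object that holds its "name" and its "arguments", one argument or row to a line. move_arm: Moves the arm, as the interface text tells. Its arguments: {"type":"object","properties":{"rows":{"type":"array","items":{"type":"array","items":{"type":"array","items":{"type":"number"}}}},"grip_force":{"type":"number"}},"required":["rows"]}

```bash
ls; mkdir -p pics
python3 - <<'E'
from rig import manip, eyes, nets
import cv2,numpy as np
print(manip.read_state())
for n in ["scene","top"]:
    im,d=eyes.capture(n); cv2.imwrite(f"pics/{n}0.png",im); np.save(f"pics/{n}0.npy",d)
    print(n,eyes.camera_info(n))
E
```

```text
pics
{'time_s': 0.0, 'joint_positions': array([ 1.23951708,  0.61591679, -0.01263134,  1.42490302,  0.0081069 ,
        1.10337796, -0.04042165]), 'qvel': array([ 0.000148  , -0.00063714,  0.00048505, -0.00180486,  0.00013654,
       -0.00017954,  0.00064668]), 'effort': array([ 5.59699231e-05, -4.69218135e+01,  2.58932440e-01, -1.71034259e+01,
        9.88579035e-03,  9.67120141e-03, -1.72651602e-05]), 'tcp_pos': array([ 0.19485189, -0.61934825,  0.24413825]), 'eef_rot': array([-3.10268010e+00, -4.76606249e-01,  6.61722914e-04]), 'contact_force': array([0.04555914, 0.03494656, 0.33869359]), 'moment': array([1.47550560e-02, 3.57484451e-02, 2.91661892e-05]), 'width': 0.08566313955051287}
scene {'camera_matrix': array([[405.19201878,   0.        , 280.4800271 ],
       [  0.        , 405.19201878, 205.43616065],
       [  0.        ,   0.        ,   1.        ]]), 'R': array([[-0.49750009,  0.86731935, -0.01583672],
       [ 0.72724428,  0.40706114, -0.55264543],
       [-0.47287356, -0.28645832, -0.833266  ]]), 't': array([ 0.27241699, -0.33508965,  1.46199813])}
top {'camera_matrix': array([[443.61219947,   0.        , 279.65426797],
       [  0.        , 443.61219947, 204.54767647],
       [  0.        ,   0.        ,   1.        ]]), 'R': array([[-0.00142034, -0.99989392, -0.01449617],
       [-0.99430178,  0.00295728, -0.10656087],
       [ 0.10659243,  0.01426221, -0.9942005 ]]), 't': array([-0.00216024,  0.5474883 ,  1.14088197])}
```

View pics/scene0.png

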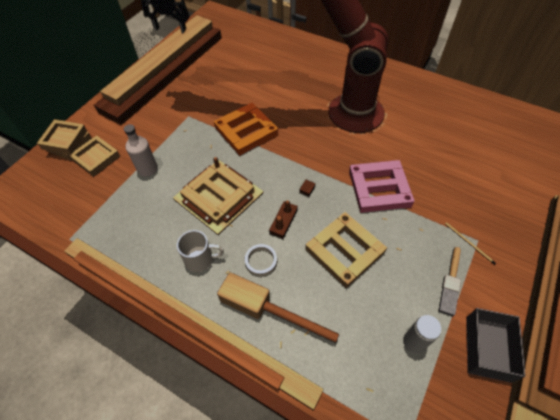

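View pics/top0.png

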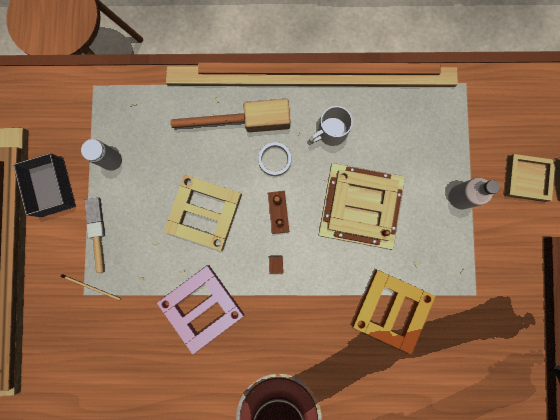

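Run:
```python
import cv2,numpy as np
im=cv2.imread("pics/top0.png")
a=cv2.resize(im[155:260,155:250],None,fx=4,fy=4,interpolation=cv2.INTER_CUBIC)
b=cv2.resize(im[155:260,312:412],None,fx=4,fy=4,interpolation=cv2.INTER_CUBIC)
cv2.imwrite("pics/crop1.png",np.hstack([a,b]))
im2=cv2.imread("pics/scene0.png")
a=cv2.resize(im2[185:245,255:315],None,fx=6,fy=6,interpolation=cv2.INTER_CUBIC)
b=cv2.resize(im[182:242,250:310],None,fx=6,fy=6,interpolation=cv2.INTER_CUBIC)
cv2.imwrite("pics/crop2.png",np.hstack([a,b]))
```

```text
(no output)
```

View pics/crop1.png

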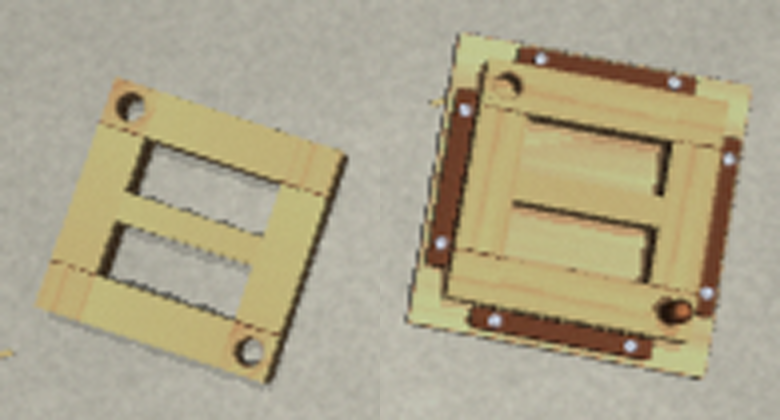

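View pics/crop2.png

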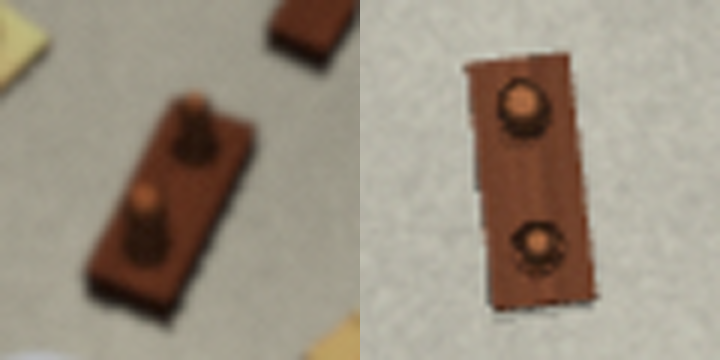

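```bash
cat > h.py <<'E'
import numpy as np,cv2
from rig import manip,eyes,nets
def ray(cam,uv,z):
    c=eyes.camera_info(cam);K,R,t=c["camera_matrix"],c["R"],c["t"]
    d=R.T@np.linalg.solve(K,[uv[0],uv[1],1.]);o=-R.T@t
    return o+d*(z-o[2])/d[2]
def proj(cam,X):
    c=eyes.camera_info(cam);p=c["camera_matrix"]@(c["R"]@np.asarray(X)+c["t"]);return p[:2]/p[2]
def cloud(cam,d):
    c=eyes.camera_info(cam);K,R,t=c["camera_matrix"],c["R"],c["t"]
    v,u=np.mgrid[:d.shape[0],:d.shape[1]]
    p=np.stack([(u-K[0,2])/K[0,0]*d,(v-K[1,2])/K[1,1]*d,d],-1)-t
    return p@R
E
python3 - <<'E'
from h import *
for cam in["top","scene"]:
    for th in["bore_mouth","fixed_dowel","seat","front_frame","dowel_fit","dowel_fat","rack","back_frame"]:
        z=dict(bore_mouth=.04,fixed_dowel=.078,seat=.04,front_frame=0,dowel_fit=.006,dowel_fat=.006,rack=0,back_frame=0)[th]
        r=nets.tip_of(th,cam)
        print(cam,th,[(round(q["conf"],2),np.round(q["xy"],1),np.round(ray(cam,q["xy"],z)[:2],4)) for q in r[:4]])
    P=cloud(cam,np.load(f"pics/{cam}0.npy"))
    im=cv2.imread(f"pics/{cam}0.png")
    for nm,c0,zz in[("loose",(0,0),.034),("fix",0,.04),("rack",0,.026)]:
        th={"loose":"front_frame","fix":"back_frame","rack":"rack"}[nm]
        for s in nets.silhouettes(th,cam)[:4]:
            m=s["pixels"]&(np.abs(P[...,2]-zz)<.006)
            q=P[m][:,:2].astype(np.float32)
            if len(q)<30: continue
            r=cv2.minAreaRect(q); print(cam,nm,round(s["conf"],2),s["xy"],m.sum(),"rect",np.round(r[0],4),np.round(r[1],4),round(r[2],1),"zmed",np.median(P[m][:,2]), im[m].mean(0).round())
print(manip.read_state()["time_s"])
E
```

```text
top bore_mouth [(0.83, array([344.7, 175.4]), array([ 0.6228, -0.1745]))]
top fixed_dowel [(0.76, array([386.8, 231.4]), array([ 0.4739, -0.2721]))]
top seat [(0.87, array([363.5, 202.6]), array([ 0.5508, -0.2222]))]
top front_frame [(0.94, array([391. , 308.8]), array([ 0.2742, -0.2952])), (0.72, array([202.5, 308.4]), array([0.275 , 0.2015])), (0.67, array([113.7, 160.9]), array([0.6726, 0.453 ])), (0.59, array([201.9, 212. ]), array([0.531 , 0.2075]))]
top dowel_fit [(0.46, array([276.9, 221.5]), array([0.5043, 0.0044]))]
top dowel_fat [(0.63, array([277.2, 199.1]), array([0.5648, 0.0036]))]
top rack [(0.92, array([274.3, 208.4]), array([0.5402, 0.0115])), (0.33, array([268.8, 120.6]), array([0.7838, 0.0267])), (0.16, array([ 95.9, 235.3]), array([0.4686, 0.4934]))]
top back_frame [(0.69, array([359. , 208.3]), array([ 0.5398, -0.2168])), (0.16, array([ 95.3, 239.7]), array([0.4567, 0.4945]))]
top loose 0.94 [394.7, 310.9] 2701 rect [ 0.2726 -0.2945] [0.1609 0.1594] 65.4 zmed 0.03312819221988234 [ 61. 132. 174.]
top loose 0.84 [200.4, 311.0] 2695 rect [0.2773 0.2032] [0.1601 0.161
[... 1477 characters left out ...]
0, 251.4] 2197 rect [0.529  0.1991] [0.161  0.1641] 71.5 zmed 0.03421382543860897 [ 95. 150. 174.]
scene loose 0.58 [378.9, 183.4] 1675 rect [0.2767 0.2003] [0.1657 0.1612] 36.0 zmed 0.03417923302397549 [133. 114. 171.]
scene loose 0.29 [216.6, 197.1] 992 rect [ 0.5472 -0.2238] [0.1902 0.1878] 77.1 zmed 0.03809017432199332 [ 74. 116. 146.]
scene fix 0.84 [218.6, 196.1] 1701 rect [ 0.5469 -0.2245] [0.1631 0.1631] 79.3 zmed 0.04034643847272509 [ 87. 139. 171.]
scene rack 0.91 [282.6, 221.9] 357 rect [ 0.532  -0.0007] [0.1082 0.047 ] 7.0 zmed 0.0262922422359883 [29. 45. 83.]
scene rack 0.31 [216.7, 193.9] 736 rect [ 0.5473 -0.2241] [0.1943 0.1918] 79.0 zmed 0.02619210952086356 [41. 60. 86.]
1.2
```

Run:
```python
from h import *
for cam in["top","scene"]:
    P=cloud(cam,np.load(f"pics/{cam}0.npy"));im=cv2.imread(f"pics/{cam}0.png").astype(int)
    for nm,(x,y) in dict(near=(.500,-.003),far=(.56,.0035),fixed=(.4718,-.2734)).items():
        zt=.078 if nm=="fixed" else .07
        m=(np.hypot(P[...,0]-x,P[...,1]-y)<.02)&(P[...,2]>.045)
        m2=m&(P[...,2]>zt-.006)
        u,v=proj(cam,(x,y,zt))
        r=im[...,2]
        b=(np.hypot(*(np.mgrid[:420,:560]-np.array([v,u])[:,None,None]))<10)&(r>120)&(r-im[...,0]>50) 
        ys,xs=np.nonzero(b)
        print(cam,nm,"pred px",np.round([u,v],1),"depth n",m.sum(),m2.sum(),np.round(P[m].mean(0),4),np.round(P[m2].mean(0),4) if m2.any() else None,"bright",len(xs), np.round([xs.mean(),ys.mean()],1) if len(xs) else 0, np.round(ray(cam,(xs.mean(),ys.mean()),zt)[:2],4) if len(xs) else 0)
R=cv2.Rodrigues(manip.read_state()["eef_rot"])[0];print(R.round(3),np.degrees(np.arctan2(R[1,0],R[0,0])))
im=cv2.imread("pics/top0.png");c=cv2.resize(im[190:235,255:300],None,fx=12,fy=12,interpolation=cv2.INTER_NEAREST);cv2.imwrite("pics/crop3.png",c)
```

```text
top near pred px [279.3 221.5] depth n 32 23 [ 0.499  -0.0021  0.0651] [ 0.4995 -0.0025  0.0676] bright 21 [279.3 221. ] [ 0.5012 -0.003 ]
top far pred px [276.7 198. ] depth n 53 41 [0.558  0.0043 0.0652] [0.559  0.0042 0.0675] bright 32 [275.7 196.4] [0.5641 0.0061]
top fixed pred px [387.4 232.2] depth n 43 24 [ 0.4714 -0.2708  0.0696] [ 0.4717 -0.2721  0.0757] bright 215 [386.2 232.3] [ 0.4715 -0.2704]
scene near pred px [287.4 201.5] depth n 36 19 [ 0.503  -0.0025  0.0617] [ 0.5012 -0.0038  0.0673] bright 3 [287.3 200.7] [ 0.4976 -0.0046]
scene far pred px [279.  217.9] depth n 57 31 [0.5627 0.0045 0.0622] [0.5606 0.0033 0.0683] bright 8 [278.5 217. ] [0.5582 0.0009]
scene fixed pred px [215.5 158.1] depth n 44 15 [ 0.4751 -0.2722  0.0653] [ 0.4735 -0.2728  0.0764] bright 42 [217.  164.2] [ 0.4896 -0.2556]
[[ 0.954  0.3   -0.   ]
 [ 0.3   -0.954  0.   ]
 [ 0.    -0.    -1.   ]] 17.467290794228436
```

View pics/crop3.png

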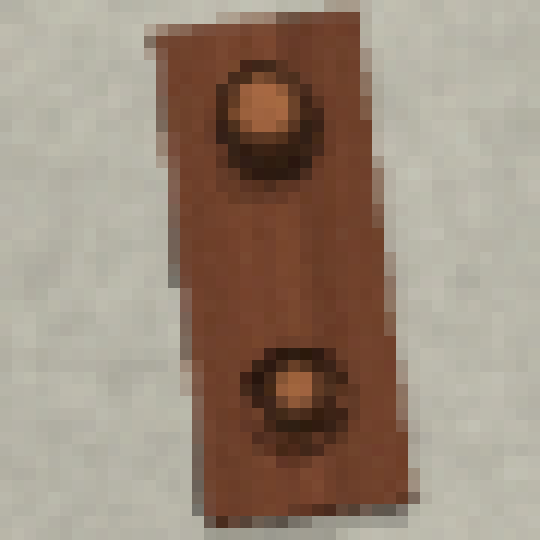

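Candidates are the rack dowels in the top view: near one at px (279,221), far one at (276,196). The near one has a clearly smaller top (21 against 32 px), so it is the 16 mm dowel. The loose frame is the pale one at (202,212). The orange one at (394,311) and the pink one at (200,311) are decoys.

>>> {"name": "move_arm", "arguments": {
  "rows": [
    [[0.5,0.9,-0.9,0,0.9],[0.5,0.9,-0.9,0,0.9],[0.5,0.9,-0.9,0,0],[0.5,0.9,-0.9,0,0],[0.5,0.9,-0.9,0,0],[0.5,0.9,-0.9,0,0],[0.5,0.9,-0.9,0,0],[0.5,0.9,-0.9,0,0],[0.5,0.9,-0.9,0,0],[0.5,0.9,-0.9,0,0],[0.5,0.9,-0.9,0,0],[0.5,0.9,-0.9,0,0]]
  ],
  "grip_force": 60
}}

```text
time_s: 2.4
tcp_pos: [0.4253, -0.3145, 0.2456]
eef_rot: [3.136, 0.183, 0.001]
contact_force: [-0.5, 0.7, -0.6]
width: 0.0427
```

```bash
cat >> h.py <<'E'
def st(target=None):
    s=manip.read_state();R=cv2.Rodrigues(s["eef_rot"])[0];p=s["tcp_pos"]
    print("t",round(s["time_s"],2),"tcp",p.round(4),"psi",np.degrees(np.arctan2(R[1,0],R[0,0])).round(2),"zax",R[:,2].round(4),"F",s["contact_force"].round(1),"M",s["moment"].round(2),"w",round(s["width"],4))
    if target is not None: print("units",(R.T@(np.array(target)-p)/.025).round(3))
    return s
E
python3 -c "
from h import *
st((.5003,-.003,.16))"
```

```text
t 2.4 tcp [ 0.4253 -0.3145  0.2456] psi 6.66 zax [ 6.e-04 -3.e-04 -1.e+00] F [-0.5  0.7 -0.6] M [0.04 0.01 0.  ] w 0.0427
units [  4.425 -12.029   3.421]
```

>>> {"name": "move_arm", "arguments": {
  "rows": [
    [[0.5,0.4,-1,0,0],[0.5,0.4,-1,0,0],[0.5,0.4,-1,0,0],[0.5,0.4,-1,0,0],[0.5,0.4,-1,0.3,0],[0.5,0.4,-1,0.4,0],[0.5,0.4,-1,0.4,0],[0.5,0.4,-1,0.5,0],[0.5,0.4,-1,0.5,0],[0.5,0.4,-1,0.5,0],[0.5,0.4,-1,0.5,0],[0.5,0,-1,0.3,0]]
  ]
}}

```text
time_s: 3.6
tcp_pos: [0.5001, -0.0034, 0.1597]
eef_rot: [-3.136, -0.183, -0.002]
contact_force: [-0.6, 0.7, -0.1]
width: 0.0427
```

```bash
python3 -c "
from h import *
st((.5003,-.003,.051))"
```

```text
t 3.6 tcp [ 0.5001 -0.0034  0.1597] psi 6.69 zax [ 1.3e-03  4.0e-04 -1.0e+00] F [-0.6  0.7 -0.1] M [0.01 0.01 0.01] w 0.0427
units [ 0.006 -0.012  4.35 ]
```

>>> {"name": "move_arm", "arguments": {
  "rows": [
    [[0.5,0,0,0.8,0],[0.5,0,0,0.8,0],[0.5,0,0,0.8,0],[0.5,0,0,0.8,0],[0.5,0,0,0.6,0],[0.5,0,0,0.5,0],[0.5,0,0,0,0],[0.5,0,0,0,0]]
  ]
}}

```text
time_s: 4.4
tcp_pos: [0.4992, -0.0047, 0.0531]
eef_rot: [-3.136, -0.183, -0.001]
contact_force: [-0.2, 0.1, 0.1]
width: 0.0428
```

```bash
python3 -c "
from h import *
st((.5003,-.003,.051))
im,d=eyes.capture('scene');cv2.imwrite('pics/g1.png',cv2.resize(im[130:260,220:360],None,fx=4,fy=4,interpolation=cv2.INTER_CUBIC))
"
```

```text
t 4.4 tcp [ 0.4992 -0.0047  0.0531] psi 6.66 zax [ 5.e-04  1.e-04 -1.e+00] F [-0.2  0.1  0.1] M [ 0.01 -0.03  0.02] w 0.0428
units [ 0.051 -0.064  0.082]
```

View pics/g1.png

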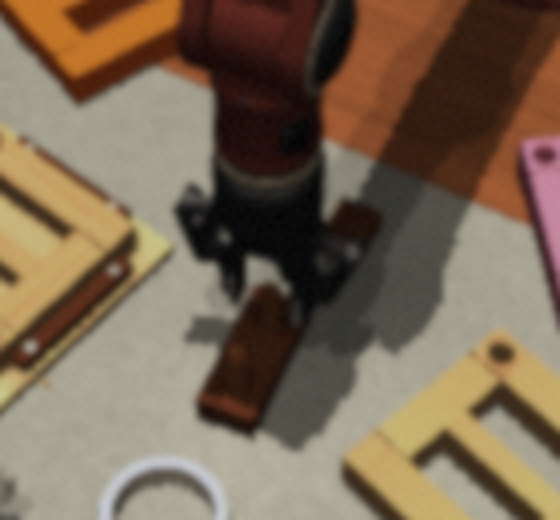

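>>> {"name": "move_arm", "arguments": {
  "rows": [
    [[0.5,0.05,-0.06,0.08,0],[0,0,0,0,0],[0,0,0,0,0],[0,0,0,0,0],[0,0,0,0,0],[0,0,0,0,0]]
  ],
  "grip_force": 50
}}

```text
time_s: 5.05
tcp_pos: [0.5003, -0.003, 0.0513]
eef_rot: [-3.136, -0.183, -0.002]
contact_force: [-0.8, -0.1, 5.1]
width: 0.0145
```

```bash
python3 -c "
from h import *
st((.5003,-.003,.12))"
```

```text
t 5.05 tcp [ 0.5003 -0.003   0.0513] psi 6.67 zax [ 1.e-03  2.e-04 -1.e+00] F [-0.8 -0.1  5.1] M [0.16 0.15 0.03] w 0.0145
units [ 3.000e-03  1.000e-03 -2.748e+00]
```

>>> {"name": "move_arm", "arguments": {
  "rows": [
    [[0,0,0,-0.3,0],[0,0,0,-0.6,0],[0,0,0,-0.8,0],[0,0,0,-0.8,0],[0,0,0,-0.8,0],[0,0,0,0,0]]
  ]
}}

```text
time_s: 5.65
tcp_pos: [0.5015, -0.0033, 0.1357]
eef_rot: [3.136, 0.182, 0.008]
contact_force: [-0.0, -0.2, -0.4]
width: 0.0144
```

```bash
python3 -c "
from h import *
st((.6218,-.172,.13))
im,d=eyes.capture('scene');cv2.imwrite('pics/g2.png',cv2.resize(im[130:250,230:350],None,fx=5,fy=5,interpolation=cv2.INTER_CUBIC));np.save('pics/g2.npy',d);cv2.imwrite('pics/g2f.png',im)
"
```

```text
t 5.65 tcp [ 0.5015 -0.0033  0.1357] psi 6.65 zax [ 0.0054  0.     -1.    ] F [-0.  -0.2 -0.4] M [ 0.03 -0.06  0.04] w 0.0144
units [3.996 7.26  0.253]
```

View pics/g2.png

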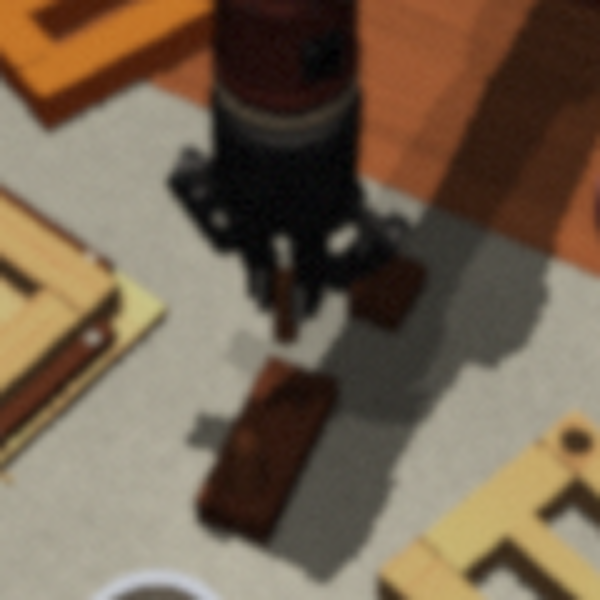

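```bash
python3 -c "
from h import *
for z in(.08,.09,.1):print(z,proj('scene',(.5015,-.0033,z)))
P=cloud('scene',np.load('pics/g2.npy'))
m=(np.hypot(P[...,0]-.5015,P[...,1]+.0033)<.02)&(P[...,2]<.115)&(P[...,2]>.06)
print(m.sum(),P[m].mean(0),P[m].min(0),P[m].max(0))
ys,xs=np.nonzero(m);print([(x,y,*P[y,x].round(3)) for x,y in zip(xs,ys)][-40:])
"
```

```text
0.08 [287.04889227 199.86705889]
0.09 [287.04069537 197.88089809]
0.1 [287.03237891 195.865765  ]
23 [ 0.50607076 -0.00278969  0.10412107] [ 0.50118921 -0.0108466   0.09353628] [0.50893414 0.0033355  0.11411956]
[(np.int64(284), np.int64(194), np.float64(0.507), np.float64(-0.01), np.float64(0.111)), (np.int64(284), np.int64(195), np.float64(0.506), np.float64(-0.011), np.float64(0.105)), (np.int64(285), np.int64(195), np.float64(0.508), np.float64(-0.006), np.float64(0.11)), (np.int64(286), np.int64(195), np.float64(0.509), np.float64(-0.002), np.float64(0.114)), (np.int64(287), np.int64(195), np.float64(0.506), np.float64(-0.001), np.float64(0.111)), (np.int64(288), np.int64(195), np.float64(0.505), np.float64(0.002), np.float64(0.112)), (np.int64(289), np.int64(195), np.float64(0.502), np.float64(0.003), np.float64(0.109)), (np.int64(284), np.int64(196), np.float64(0.507), np.float64(-0.01), np.float64(0.101)), (np.int64(285), np.int64(196), np.float64(0.507), np.float64(-0.007), np.float64(0.103)), (np.int64(286), np.int64(196), np.float64(0.507), np.float64(-0.003), np.float64(0
[... 467 characters left out ...]
), np.int64(197), np.float64(0.509), np.float64(-0.002), np.float64(0.104)), (np.int64(287), np.int64(197), np.float64(0.508), np.float64(0.0), np.float64(0.105)), (np.int64(288), np.int64(197), np.float64(0.504), np.float64(0.001), np.float64(0.101)), (np.int64(289), np.int64(197), np.float64(0.501), np.float64(0.003), np.float64(0.098)), (np.int64(285), np.int64(198), np.float64(0.507), np.float64(-0.007), np.float64(0.094)), (np.int64(286), np.int64(198), np.float64(0.509), np.float64(-0.003), np.float64(0.099)), (np.int64(287), np.int64(198), np.float64(0.507), np.float64(-0.001), np.float64(0.098)), (np.int64(288), np.int64(198), np.float64(0.506), np.float64(0.002), np.float64(0.099))]
```

>>> {"name": "move_arm", "arguments": {
  "rows": [
    [[0,0.5,0.9,0,0],[0,0.5,0.9,0,0],[0,0.5,0.9,0,0],[0,0.5,0.9,0,0],[0,0.5,0.9,0,0],[0,0.5,0.9,0,0],[0,0.5,0.9,0,0],[0,0.48,0.95,0,0],[0,0,0,0,0],[0,0,0,0,0]]
  ]
}}

```text
time_s: 6.7
tcp_pos: [0.6187, -0.1718, 0.1315]
eef_rot: [-3.135, -0.181, 0.005]
contact_force: [-0.5, 0.2, -0.1]
width: 0.0143
```

```bash
python3 -c "
from h import *
st((.6215,-.1738,.095))
im,d=eyes.capture('scene');cv2.imwrite('pics/g3.png',cv2.resize(im[120:240,150:290],None,fx=5,fy=5,interpolation=cv2.INTER_CUBIC))
im,d=eyes.capture('top');cv2.imwrite('pics/g3t.png',cv2.resize(im[140:260,310:430],None,fx=5,fy=5,interpolation=cv2.INTER_CUBIC))
"
```

```text
t 6.7 tcp [ 0.6187 -0.1718  0.1315] psi 6.6 zax [-0.0033  0.001  -1.    ] F [-0.5  0.2 -0.1] M [0.01 0.01 0.01] w 0.0143
units [0.106 0.094 1.461]
```

View pics/g3.png

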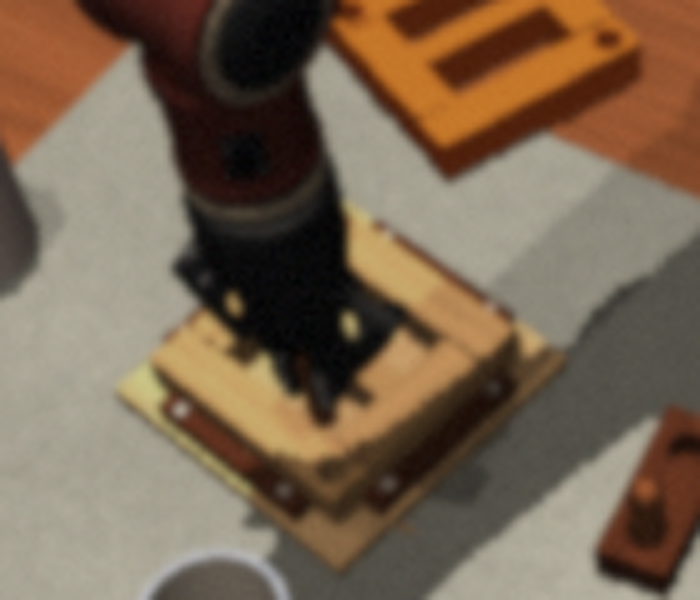

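View pics/g3t.png

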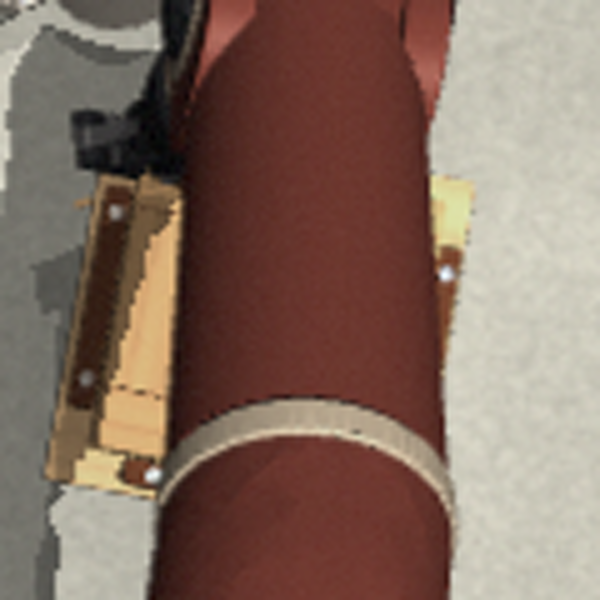

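>>> {"name": "move_arm", "arguments": {
  "rows": [
    [[0,0.1,0.09,0,0],[0,0,0,0.5,0],[0,0,0,0.5,0],[0,0,0,0.4,0],[0,0,0,0,0],[0,0,0,0,0]]
  ]
}}

```text
time_s: 7.4
tcp_pos: [0.6223, -0.1734, 0.0977]
eef_rot: [-3.136, -0.183, 0.002]
contact_force: [0.2, -0.7, -0.1]
width: 0.0143
```

```bash
python3 -c "
from h import *
st((.6215,-.1738,.075))
im,d=eyes.capture('scene');cv2.imwrite('pics/g4.png',cv2.resize(im[170:240,170:260],None,fx=8,fy=8,interpolation=cv2.INTER_CUBIC))
"
```

```text
t 7.4 tcp [ 0.6223 -0.1734  0.0977] psi 6.67 zax [-1.e-03  3.e-04 -1.e+00] F [ 0.2 -0.7 -0.1] M [ 0.06 -0.   -0.01] w 0.0143
units [-0.033  0.012  0.907]
```

View pics/g4.png

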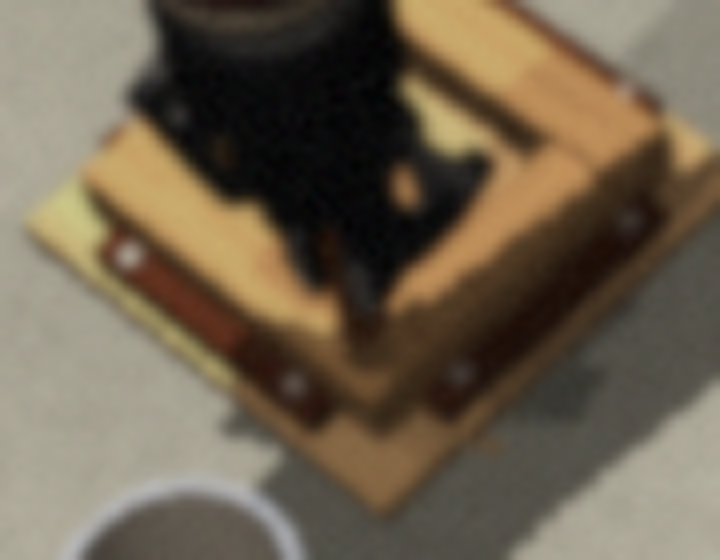

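>>> {"name": "move_arm", "arguments": {
  "rows": [
    [[0,-0.02,0,0.2,0],[0,0,0,0.2,0],[0,0,0,0.2,0],[0,0,0,0.15,0],[0,0,0,0,0]]
  ]
}}

```text
time_s: 7.95
tcp_pos: [0.6219, -0.1733, 0.0789]
eef_rot: [-3.136, -0.183, 0.001]
contact_force: [1.0, -0.7, -0.2]
width: 0.0146
```

```bash
python3 -c "
from h import *
st((.6215,-.1738,.059))"
```

```text
t 7.95 tcp [ 0.6219 -0.1733  0.0789] psi 6.68 zax [-7.e-04  6.e-04 -1.e+00] F [ 1.  -0.7 -0.2] M [ 0.06 -0.07  0.02] w 0.0146
units [-0.018  0.02   0.794]
```

>>> {"name": "move_arm", "arguments": {
  "rows": [
    [[0,0,0,0.2,0],[0,0,0,0.2,0],[0,0,0,0.2,0],[0,0,0,0.1,0],[0,0,0,0,0]]
  ]
}}

```text
time_s: 8.45
tcp_pos: [0.622, -0.1733, 0.0615]
eef_rot: [-3.136, -0.183, 0.001]
contact_force: [0.6, 0.0, -0.2]
width: 0.0144
```

```bash
python3 -c "
from h import *
st((.6215,-.1738,.059))"
```

```text
t 8.45 tcp [ 0.622  -0.1733  0.0615] psi 6.68 zax [-6.e-04  5.e-04 -1.e+00] F [ 0.6  0.  -0.2] M [ 0.11 -0.12  0.03] w 0.0144
units [-0.02   0.018  0.098]
```

>>> {"name": "move_arm", "arguments": {
  "rows": [
    [[0,0,0,0.08,0],[0,0,0,0.08,0],[0,0,0,0,0],[0,0,0,0,0]]
  ]
}}

```text
time_s: 8.85
tcp_pos: [0.6223, -0.1735, 0.0594]
eef_rot: [3.136, 0.183, 0.001]
contact_force: [-2.0, 0.6, 6.0]
width: 0.0143
```

```bash
python3 -c "
from h import *
st((.6215,-.1738,.059))"
```

```text
t 8.85 tcp [ 0.6223 -0.1735  0.0594] psi 6.67 zax [ 8.e-04  0.e+00 -1.e+00] F [-2.   0.6  6. ] M [ 0.26  0.33 -0.03] w 0.0143
units [-0.035  0.008  0.016]
```

>>> {"name": "move_arm", "arguments": {
  "rows": [
    [[0.4,0,0,0,0],[0.4,0,0,0,0],[0.4,0,0,0,0],[0.5,0,0,-0.4,0],[0.5,0,0,-0.8,0],[0.5,0,0,-1,0],[0.5,0,0,-1,0],[0.5,0,0,-0.8,0]]
  ]
}}

```text
time_s: 9.65
tcp_pos: [0.6226, -0.1738, 0.1604]
eef_rot: [3.136, 0.183, 0.003]
contact_force: [0.4, -0.3, 0.1]
width: 0.0426
```

```bash
python3 -c "
from h import *
st((.529,.2005,.16))
im,d=eyes.capture('scene');cv2.imwrite('pics/g5.png',cv2.resize(im[130:240,170:290],None,fx=6,fy=5,interpolation=cv2.INTER_CUBIC))
"
```

```text
t 9.65 tcp [ 0.6226 -0.1738  0.1604] psi 6.66 zax [ 2.1e-03 -6.0e-04 -1.0e+00] F [ 0.4 -0.3  0.1] M [-0.02 -0.05 -0.02] w 0.0426
units [-1.9810e+00 -1.5306e+01 -2.0000e-03]
```

View pics/g5.png

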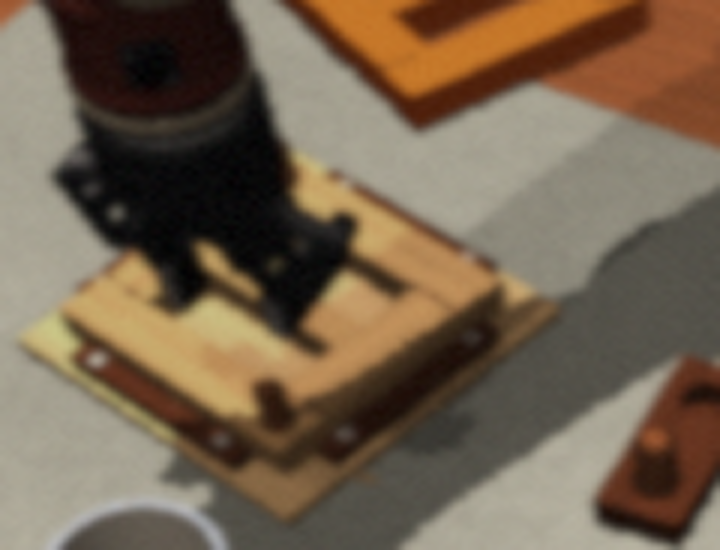

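```bash
python3 -c "
import numpy as np
psi=6.66;p=np.zeros(2)
for i in range(12):
    c,s=np.cos(np.radians(psi)),np.sin(np.radians(psi))
    w=np.array([-.0065,.0235])/.025
    a=np.round([c*w[0]+s*w[1],s*w[0]-c*w[1]],2)
    print(a); p+=.025*np.array([c*a[0]+s*a[1],s*a[0]-c*a[1]]); psi+=5.4
print(p,psi)
"
```

```text
[-0.15 -0.96]
[-0.06 -0.97]
[ 0.03 -0.97]
[ 0.13 -0.97]
[ 0.22 -0.95]
[ 0.3  -0.93]
[ 0.39 -0.89]
[ 0.47 -0.85]
[ 0.55 -0.8 ]
[ 0.62 -0.75]
[ 0.69 -0.69]
[ 0.75 -0.62]
[-0.07816337  0.28136243] 71.46
```

>>> {"name": "move_arm", "arguments": {
  "rows": [
    [[0.5,-0.15,-0.96,0,-0.9],[0.5,-0.06,-0.97,0,-0.9],[0.5,0.03,-0.97,0,-0.9],[0.5,0.13,-0.97,0,-0.9],[0.5,0.22,-0.95,0,-0.9],[0.5,0.3,-0.93,0,-0.9],[0.5,0.4,-0.9,0,-0.9],[0.5,0.5,-0.85,0,-0.9],[0.5,0.55,-0.8,0,-0.9],[0.5,0.6,-0.75,0,-0.9],[0.5,0.7,-0.7,0,-0.9],[0.5,0.75,-0.6,0,-0.9]]
  ]
}}

```text
time_s: 10.9
tcp_pos: [0.5442, 0.1092, 0.1584]
eef_rot: [2.546, 1.839, 0.001]
contact_force: [0.0, -0.1, -0.5]
width: 0.0427
```

```bash
python3 -c "
from h import *
st((.529,.2005,.12))"
```

```text
t 10.9 tcp [0.5442 0.1092 0.1584] psi 71.68 zax [ 5.e-04 -1.e-04 -1.e+00] F [ 0.  -0.1 -0.5] M [0.01 0.04 0.  ] w 0.0427
units [ 3.277 -1.728  1.534]
```

>>> {"name": "move_arm", "arguments": {
  "rows": [
    [[0.5,0.8,-0.4,0,0],[0.5,0.8,-0.4,0,0],[0.5,0.8,-0.4,0.3,0],[0.5,0.6,-0.35,0.6,0],[0.5,0.28,-0.18,0.6,0],[0.5,0,0,0,0],[0.5,0,0,0,0]]
  ]
}}

```text
time_s: 11.6
tcp_pos: [0.5298, 0.1993, 0.1208]
eef_rot: [2.55, 1.834, -0.001]
contact_force: [0.7, -0.5, -0.6]
width: 0.0425
```

```bash
python3 -c "
from h import *
st((.529,.2005,.019))
im,d=eyes.capture('scene');cv2.imwrite('pics/g6.png',cv2.resize(im[170:300,290:410],None,fx=5,fy=4.5,interpolation=cv2.INTER_CUBIC))
"
```

```text
t 11.6 tcp [0.5298 0.1993 0.1208] psi 71.45 zax [ 0.e+00 -7.e-04 -1.e+00] F [ 0.7 -0.5 -0.6] M [ 0.02 -0.05 -0.04] w 0.0425
units [ 0.038 -0.046  4.07 ]
```

View pics/g6.png

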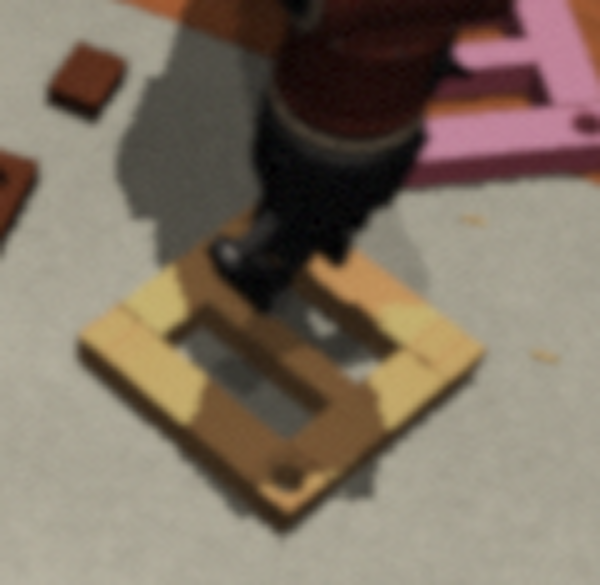

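>>> {"name": "move_arm", "arguments": {
  "rows": [
    [[0.5,0.04,-0.04,0.8,0],[0.5,0,0,0.8,0],[0.5,0,0,0.8,0],[0.5,0,0,0.7,0],[0.5,0,0,0.5,0],[0.5,0,0,0.4,0],[0.5,0,0,0,0],[0.5,0,0,0,0]]
  ]
}}

```text
time_s: 12.45
tcp_pos: [0.5294, 0.2012, 0.0211]
eef_rot: [2.55, 1.834, 0.001]
contact_force: [0.9, 0.3, -0.1]
width: 0.0424
```

```bash
python3 -c "
from h import *
st((.529,.2005,.02))"
```

```text
t 12.45 tcp [0.5294 0.2012 0.0211] psi 71.45 zax [ 9.e-04  4.e-04 -1.e+00] F [ 0.9  0.3 -0.1] M [ 0.02 -0.02  0.02] w 0.0424
units [-0.032 -0.007  0.042]
```

Close on the bar.

>>> {"name": "move_arm", "arguments": {
  "rows": [
    [[0,0,0,0,0],[0,0,0,0,0],[0,0,0,0,0],[0,0,0,0,0],[0,0,0,0,0]]
  ],
  "grip_force": 90
}}

```text
time_s: 12.95
tcp_pos: [0.5296, 0.2015, 0.0217]
eef_rot: [2.55, 1.834, 0.003]
contact_force: [-0.1, -0.6, 6.3]
width: 0.0185
```

```bash
python3 -c "
from h import *
st((.529,.2005,.02))"
```

```text
t 12.95 tcp [0.5296 0.2015 0.0217] psi 71.47 zax [ 1.9e-03  7.0e-04 -1.0e+00] F [-0.1 -0.6  6.3] M [-0.1   0.16  0.05] w 0.0185
units [-0.044 -0.012  0.068]
```

>>> {"name": "move_arm", "arguments": {
  "rows": [
    [[0,0,0,-0.2,0],[0,0,0,-0.5,0],[0,0,0,-0.8,0],[0,0,0,-0.9,0],[0,0,0,-0.9,0],[0,0,0,-0.9,0],[0,0,0,-0.9,-0.6],[0,0,0,-0.4,-0.65],[0,0,0,0,0],[0,0,0,0,0]]
  ]
}}

```text
time_s: 13.95
tcp_pos: [0.5285, 0.2006, 0.1579]
eef_rot: [-2.426, -1.995, 0.001]
contact_force: [-0.1, 0.0, -3.1]
width: 0.0185
```

```bash
python3 -c "
from h import *
st((.5472,-.2232,.16))
for cam in['scene','top']:
    im,d=eyes.capture(cam);cv2.imwrite('pics/l_%s.png'%cam,im);np.save('pics/l_%s.npy'%cam,d)
"
```

```text
t 13.95 tcp [0.5285 0.2006 0.1579] psi 78.87 zax [-8.e-04 -4.e-04 -1.e+00] F [-0.1  0.  -3.1] M [-0.01  0.03  0.01] w 0.0185
units [-16.491   4.007  -0.076]
```

View pics/l_scene.png

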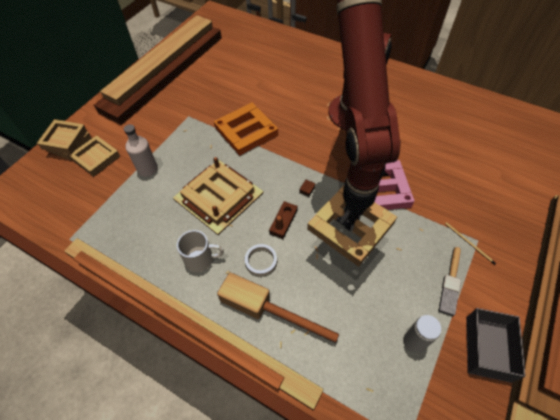

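View pics/l_top.png

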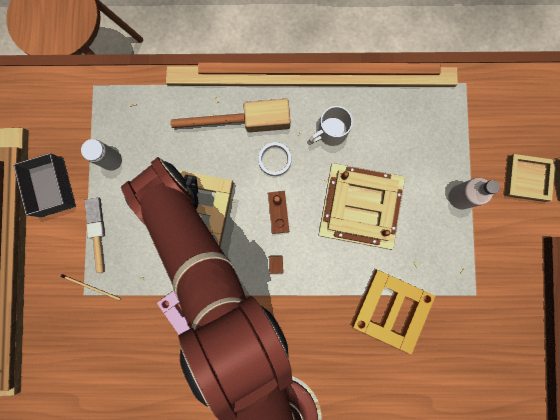

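Run:
```python
from h import *
P=cloud('scene',np.load('pics/l_scene.npy'))
xy=P[...,:2]-[.5285,.2006]
m=(np.abs(xy).max(-1)<.13)&(P[...,2]>.14)&(P[...,2]<.19)
q=P[m]
h=np.histogram(q[:,2],np.arange(.14,.19,.002));print(h[0])
# only top plane points, RANSAC-ish
z0=np.median(q[:,2])
for _ in range(8):
    A=np.c_[q[:,:2]-[.5285,.2006],np.ones(len(q))]
    if _==0: k=np.abs(q[:,2]-z0)<.008
    c=np.linalg.lstsq(A[k],q[k,2],rcond=None)[0]; k=np.abs(A@c-q[:,2])<.004
print("plane",c,k.sum())
mm=np.zeros(m.shape,np.uint8); idx=np.argwhere(m)[k]; mm[idx[:,0],idx[:,1]]=1
n,lab,stt,_=cv2.connectedComponentsWithStats(mm); L=1+np.argmax(stt[1:,4]); 
r=cv2.minAreaRect(P[lab==L][:,:2].astype(np.float32));print("rect",np.round(r[0],4),np.round(r[1],4),r[2])
im=cv2.imread('pics/l_scene.png')
o=im.copy();o[lab==L]=(0,0,255);cv2.imwrite('pics/l_o.png',np.hstack([cv2.resize(x[170:300,290:410],None,fx=3.3,fy=3.3,interpolation=cv2.INTER_CUBIC) for x in(im,o)]))
im=cv2.imread('pics/l_top.png')
cv2.imwrite('pics/l_t.png',cv2.resize(im[160:250,315:410],None,fx=6,fy=6,interpolation=cv2.INTER_CUBIC))
D=cloud('top',np.load('pics/l_top.npy'))
for nm,(x,y) in dict(bore=(.622,-.1735),fixed=(.4718,-.2734)).items():
    m=(np.hypot(D[...,0]-x,D[...,1]-y)<.02)&(D[...,2]>.07); print(nm,m.sum(),D[m].mean(0).round(4), D[m].max(0).round(4))
D=P
for nm,(x,y) in dict(bore=(.622,-.1735),fixed=(.4718,-.2734)).items():
    m=(np.hypot(D[...,0]-x,D[...,1]-y)<.02)&(D[...,2]>.073); print(nm,m.sum(),D[m].mean(0).round(4), D[m].max(0).round(4))
```

```text
[ 48  48  48  47  58  50  49  58  52  53  58  55  55 149 638 940 368  33
   2   0   2   1   3   0]
plane [-0.00342221 -0.00262672  0.17060887] 2090
rect [0.5277 0.1984] [0.1608 0.1626] 79.04615020751953
bore 28 [ 0.6213 -0.1717  0.0748] [ 0.6286 -0.1656  0.0813]
fixed 30 [ 0.4712 -0.2721  0.0753] [ 0.4777 -0.2658  0.0806]
bore 15 [ 0.6249 -0.1725  0.0774] [ 0.6304 -0.1664  0.0825]
fixed 14 [ 0.4736 -0.2726  0.0776] [ 0.4782 -0.2672  0.0826]
```

View pics/l_t.png

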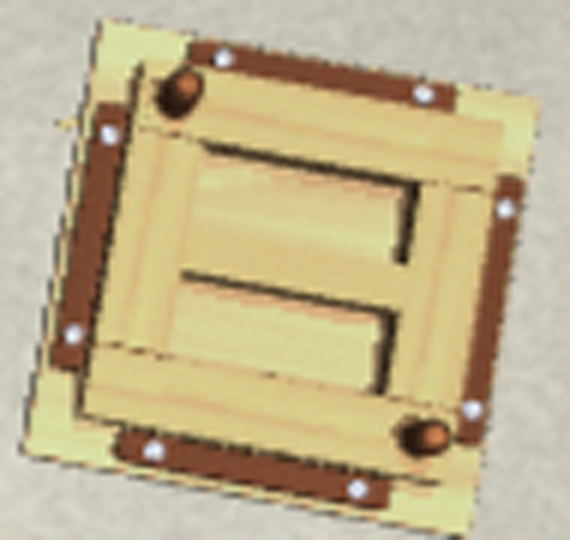

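View pics/l_o.png

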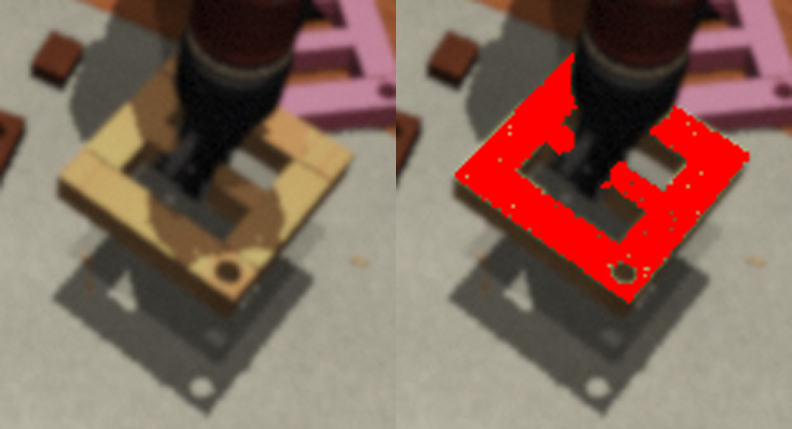

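>>> {"name": "move_arm", "arguments": {
  "rows": [
    [[0,-0.4,0.1,0,0],[0,-0.8,0.2,0,0],[0,-0.9,0.22,0,0],[0,-0.9,0.22,0,0],[0,-0.9,0.22,0,0],[0,-0.9,0.22,0,0],[0,-0.9,0.22,0,0],[0,-0.9,0.22,0,0],[0,-0.9,0.22,0,0],[0,-0.9,0.22,0,0],[0,-0.9,0.22,0,0],[0,-0.9,0.22,0,0]]
  ]
}}

```text
time_s: 15.25
tcp_pos: [0.5408, -0.063, 0.1574]
eef_rot: [-2.425, -1.996, 0.002]
contact_force: [0.5, 0.1, -2.0]
width: 0.0185
```

```bash
python3 -c "
from h import *
st((.5475,-.2228,.13))"
```

```text
t 15.25 tcp [ 0.5408 -0.063   0.1574] psi 78.9 zax [-1.7e-03 -4.0e-04 -1.0e+00] F [ 0.5  0.1 -2. ] M [-0.03  0.   -0.08] w 0.0185
units [-6.218  1.497  1.098]
```

>>> {"name": "move_arm", "arguments": {
  "rows": [
    [[0,-0.9,0.22,0,0],[0,-0.9,0.22,0,0],[0,-0.9,0.22,0,0],[0,-0.9,0.22,0,0],[0,-0.9,0.22,0,0],[0,-0.8,0.2,0,0],[0,-0.6,0.14,0,0],[0,-0.3,0.06,0.3,0],[0,0,0,0.4,0],[0,0,0,0.3,0],[0,0,0,0,0],[0,0,0,0,0]]
  ]
}}

```text
time_s: 16.45
tcp_pos: [0.5487, -0.2189, 0.1327]
eef_rot: [-2.422, -1.999, -0.0]
contact_force: [-0.5, 0.7, -2.8]
width: 0.0187
```

```bash
python3 -c "
from h import *
st((.5475,-.2228,.105))
for cam in['scene','top']:
    im,d=eyes.capture(cam);cv2.imwrite('pics/m_%s.png'%cam,im);np.save('pics/m_%s.npy'%cam,d)
im=cv2.imread('pics/m_scene.png');cv2.imwrite('pics/m_c.png',cv2.resize(im[120:250,150:290],None,fx=5,fy=4.5,interpolation=cv2.INTER_CUBIC))
P=cloud('scene',np.load('pics/m_scene.npy'))
c0=[.5475,-.2228]
m=(np.abs(P[...,:2]-c0).max(-1)<.13)&(np.abs(P[...,2]-.143)<.007)
q=P[m]
n,lab,stt,_=cv2.connectedComponentsWithStats(m.astype(np.uint8)); L=1+np.argmax(stt[1:,4])
q=P[lab==L];r=cv2.minAreaRect(q[:,:2].astype(np.float32));print(len(q),np.median(q[:,2]),np.round(r[0],4),np.round(r[1],4),r[2])
"
```

```text
t 16.45 tcp [ 0.5487 -0.2189  0.1327] psi 79.09 zax [-6.0e-04  1.1e-03 -1.0e+00] F [-0.5  0.7 -2.8] M [-0.01 -0.   -0.02] w 0.0187
units [-0.162 -0.017  1.109]
1508 0.14523970839836897 [ 0.5481 -0.2201] [0.1636 0.1619] 78.89600372314453
```

View pics/m_c.png

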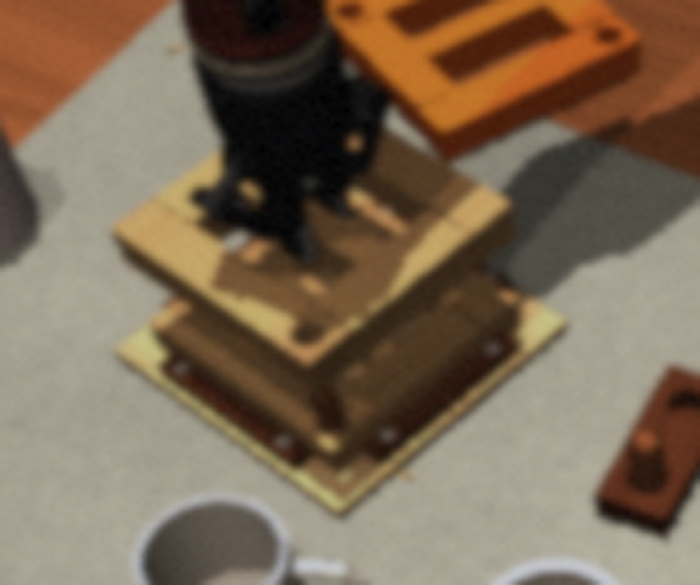

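>>> {"name": "move_arm", "arguments": {
  "rows": [
    [[0,-0.17,-0.01,0,0],[0,0,0,0.3,0],[0,0,0,0.4,0],[0,0,0,0.35,0],[0,0,0,0,0],[0,0,0,0,0]]
  ]
}}

```text
time_s: 17.15
tcp_pos: [0.5474, -0.2243, 0.1062]
eef_rot: [-2.424, -1.997, 0.0]
contact_force: [0.2, -0.3, -2.4]
width: 0.0184
```

```bash
python3 -c "
from h import *
st((.5476,-.223,.09))"
```

```text
t 17.15 tcp [ 0.5474 -0.2243  0.1062] psi 78.98 zax [-9.e-04  6.e-04 -1.e+00] F [ 0.2 -0.3 -2.4] M [ 0.03 -0.03 -0.02] w 0.0184
units [ 0.053 -0.001  0.65 ]
```

>>> {"name": "move_arm", "arguments": {
  "rows": [
    [[0,0.04,0,0.15,0],[0,0,0,0.15,0],[0,0,0,0.15,0],[0,0,0,0.15,0],[0,0,0,0,0]]
  ]
}}

```text
time_s: 17.65
tcp_pos: [0.5473, -0.2235, 0.0912]
eef_rot: [-2.424, -1.997, 0.001]
contact_force: [0.2, 0.6, -2.6]
width: 0.0185
```

```bash
python3 -c "
from h import *
st((.5476,-.223,.075))
im,d=eyes.capture('scene');cv2.imwrite('pics/m2_c.png',cv2.resize(im[130:250,160:280],None,fx=5,fy=4.5,interpolation=cv2.INTER_CUBIC))"
```

```text
t 17.65 tcp [ 0.5473 -0.2235  0.0912] psi 78.96 zax [-1.3e-03  4.0e-04 -1.0e+00] F [ 0.2  0.6 -2.6] M [-0.05 -0.06  0.02] w 0.0185
units [0.022 0.01  0.646]
```

View pics/m2_c.png

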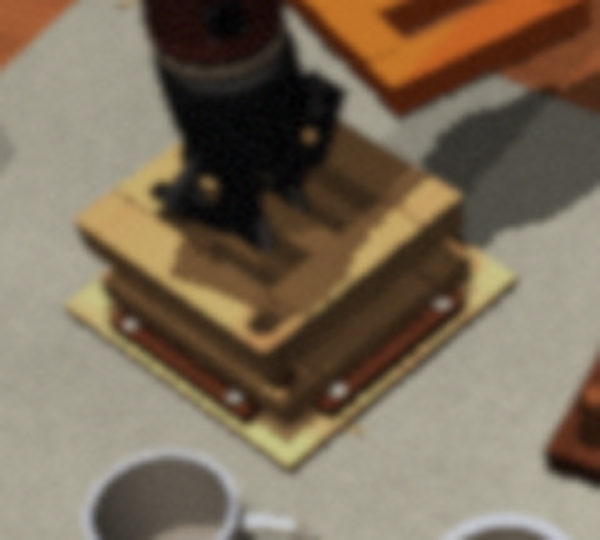

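>>> {"name": "move_arm", "arguments": {
  "rows": [
    [[0,0,0,0.15,0],[0,0,0,0.15,0],[0,0,0,0.15,0],[0,0,0,0.15,0],[0,0,0,0.15,0],[0,0,0,0,0]]
  ]
}}

```text
time_s: 18.3
tcp_pos: [0.5473, -0.2234, 0.0723]
eef_rot: [-2.424, -1.997, 0.001]
contact_force: [0.1, -0.3, -1.9]
width: 0.0187
```

```bash
python3 -c "
from h import *
st((.5476,-.223,.0615))"
```

```text
t 18.3 tcp [ 0.5473 -0.2234  0.0723] psi 78.97 zax [-1.4e-03  5.0e-04 -1.0e+00] F [ 0.1 -0.3 -1.9] M [ 0.   -0.   -0.03] w 0.0187
units [0.02  0.009 0.434]
```

>>> {"name": "move_arm", "arguments": {
  "rows": [
    [[0,0,0,0.12,0],[0,0,0,0.12,0],[0,0,0,0.08,0],[0,0,0,0.04,0],[0,0,0,0.04,0],[0,0,0,0,0]]
  ]
}}

```text
time_s: 18.9
tcp_pos: [0.5478, -0.2235, 0.063]
eef_rot: [-2.425, -1.998, -0.0]
contact_force: [-0.3, 0.5, -2.1]
width: 0.0184
```

```bash
python3 -c "
from h import *
st((.5476,-.223,.0615))"
```

```text
t 18.9 tcp [ 0.5478 -0.2235  0.063 ] psi 78.97 zax [-1.e-04  1.e-04 -1.e+00] F [-0.3  0.5 -2.1] M [0.05 0.   0.01] w 0.0184
units [ 0.02 -0.01  0.06]
```

>>> {"name": "move_arm", "arguments": {
  "rows": [
    [[0,0,0,0.04,0],[0,0,0,0.04,0],[0,0,0,0.04,0],[0,0,0,0,0]]
  ]
}}

```text
time_s: 19.3
tcp_pos: [0.5479, -0.2236, 0.0617]
eef_rot: [2.424, 1.997, -0.0]
contact_force: [-3.0, 0.5, 6.7]
width: 0.0185
```

```bash
python3 -c "
from h import *
st((.5476,-.223,.0615))"
```

```text
t 19.3 tcp [ 0.5479 -0.2236  0.0617] psi 78.96 zax [ 5.e-04 -8.e-04 -1.e+00] F [-3.   0.5  6.7] M [ 0.23  0.59 -0.02] w 0.0185
units [ 0.022 -0.017  0.008]
```

>>> {"name": "move_arm", "arguments": {
  "rows": [
    [[0,0,0,0.03,0],[0,0,0,0.03,0],[0,0,0,0,0],[0,0,0,0,0]]
  ]
}}

```text
time_s: 19.7
tcp_pos: [0.5479, -0.2237, 0.0617]
eef_rot: [2.424, 1.996, -0.001]
contact_force: [-5.6, 0.8, 16.0]
width: 0.0182
```

```bash
python3 -c "
from h import *
st()
for cam in['scene','top']:
    im,d=eyes.capture(cam);cv2.imwrite('pics/f_%s.png'%cam,im);np.save('pics/f_%s.npy'%cam,d)
im=cv2.imread('pics/f_scene.png');cv2.imwrite('pics/f_c.png',cv2.resize(im[130:250,160:280],None,fx=5,fy=4.5,interpolation=cv2.INTER_CUBIC))
P=cloud('scene',np.load('pics/f_scene.npy'))
m=(np.abs(P[...,:2]-[.5475,-.2228]).max(-1)<.13)&(np.abs(P[...,2]-.074)<.007)
n,lab,stt,_=cv2.connectedComponentsWithStats(m.astype(np.uint8)); L=1+np.argmax(stt[1:,4])
q=P[lab==L];r=cv2.minAreaRect(q[:,:2].astype(np.float32));print(len(q),np.median(q[:,2]),np.round(r[0],4),np.round(r[1],4),r[2])
A=np.c_[q[:,:2]-q[:,:2].mean(0),np.ones(len(q))];print(np.linalg.lstsq(A,q[:,2],rcond=None)[0])
st()
"
```

```text
t 19.7 tcp [ 0.5479 -0.2237  0.0617] psi 78.95 zax [ 6.0e-04 -1.6e-03 -1.0e+00] F [-5.6  0.8 16. ] M [0.41 1.13 0.  ] w 0.0182
1381 0.07435652615830941 [ 0.5473 -0.2256] [0.1648 0.1614] 79.28981018066406
[-0.00244055 -0.00467069  0.07418239]
t 19.8 tcp [ 0.5479 -0.2236  0.0617] psi 78.95 zax [ 7.0e-04 -1.5e-03 -1.0e+00] F [-4.7  0.6 14.8] M [0.32 1.16 0.02] w 0.0189
```

View pics/f_c.png

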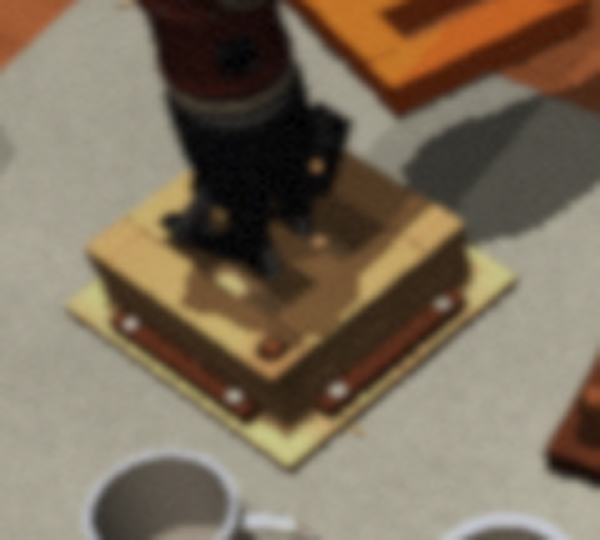

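>>> {"name": "move_arm", "arguments": {
  "rows": [
    [[0,0,0,0,0],[0,0,0,0,0],[0,0,0,0,0],[0,0,0,0,0],[0,0,0,0,0],[0,0,0,0,0],[0,0,0,0,0],[0,0,0,0,0]]
  ]
}}

```text
time_s: 20.6
tcp_pos: [0.5479, -0.2236, 0.0617]
eef_rot: [2.424, 1.996, -0.001]
contact_force: [-4.5, 1.2, 15.8]
width: 0.0183
```

```bash
python3 -c "
from h import *
s=st()
if 9<s['contact_force'][2]<25: print(manip.finish_job())
"
```

```text
t 20.6 tcp [ 0.5479 -0.2236  0.0617] psi 78.96 zax [ 6.0e-04 -1.5e-03 -1.0e+00] F [-4.5  1.2 15.8] M [0.37 1.05 0.01] w 0.0183
the job is handed in; nothing more can be done
None
```

I put the thinner 16 mm dowel (the one nearer the robot) into the empty bore and pushed it to the floor. Contact came at the expected height, with about 6 N. I then took the pale loose frame by its cross bar, lowered it over both dowels and pressed it onto the fixed frame. I handed the job in at 20.6 s, still gripping and pressing; it reports no verdict.

**Last checks:**
- **Flush:** the loose frame's top measures 74.3 mm above the bench against 74 nominal. Its tilt is about 0.005 rad, and the bore dowel's end shows through its hole.
- **Alignment:** the centre is about 1.3 mm off the fixed frame in the same camera, turned by less than 0.01 rad.
- **Press:** a steady 15–16 N at the wrist, about 18 N with the frame's weight, over the last 0.8 s.
- **Grip:** set to 90 N. The finger width read 18–19 mm on the 20 mm bar, and it also read about 1.5 mm low on the dowel, so I took this as a sensor offset.

**Small disagreements:** a side force of about 4.5 N along x and a 1 N m moment remained while pressing. The two cameras differed by about 2 mm in y, so I worked from positions relative to each other in the same camera.

I kept the arm's path clear of the clutter but did not measure the bystanders again at the end.

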